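# Put the long parallel bar back in its slot

## Task

The long steel parallel bar is finished with: put it away in its own slot, in the storage block with the long slot and the long bar drawn on its label. Set it down (do not drop it) so that it stands upright on its narrow edge, as it does now, fully down on the slot's floor, and let go of it; leave the polished core insert where it stands.

Things in the scene. Friction and masses are not known exactly. Their poses are not given: they have to be found in the camera images.
- long_parallel: The longer of two plain ground-steel parallel bars standing on the bench: 125 mm long, 16 mm thick, 36 mm high, about 0.56 kg, standing loose on a 16 mm wide edge. Origin: centre of its underside. x runs along its length, y across its 16 mm thickness, z up. The other bar is only 75 mm long and stays on the bench.
- long_slot (a point): Centre of the floor of the long slot: 141 x 32 mm, 12 mm deep, floor 12 mm above the bench, in a fixed brown wooden block with dark felt in its pocket 24 mm high. x runs along the slot to the label end (far from the robot), y across, z up. Label: pale card with a long bar. Two like blocks beside it, in any order, have a shorter slot (93 mm, short bar on label) and a round pocket (disc on label).
- core_insert: Gleaming steel cylinder, 36 mm in diameter with a 44 mm foot flange, 70 mm high, standing loose on the bench; origin at the centre of its underside. A bystander, not to be moved.
Things that resemble listed ones, but are neither listed nor needed, are in the scene too. What is shaped like the long_parallel but orange is not meant. What is shaped like the part that bears long_slot but yellow is not meant.

How it is judged:
At the end, for the whole second after the job is handed in: The long parallel bar rests upright (within 7 degrees) in the long slot: its underside within 4 mm of the slot's floor, its centre within 15 mm of the slot's centre, its length along the slot within 10 degrees either way round, at rest; the core insert is within 20 mm of where it stood (horizontal distance between long_parallel and long_slot below 0.015 m and z of long_parallel in the frame of long_slot between -0.004 and 0.004 m and angle between the x axis of long_parallel and the x axis of long_slot, either way round below 0.18 rad and angle between long_parallel's own z axis and vertical below 0.12 rad and linear speed of long_parallel below 0.01 m/s and distance of core_insert from where it was at the start of the episode below 0.02 m); the robot touches nothing.
It fails at once if the long bar is dropped: it hangs in the air, touched by nothing, with its underside more than 35 mm above the bench (contact force between long_parallel and anything else below 0.01 N and height (world z) of long_parallel above 0.035 m).
It fails at once if the core insert is pushed more than 20 mm or knocked over (distance of core_insert from where it was at the start of the episode above 0.02 m or angle between core_insert's own z axis and vertical above 0.3 rad).
It also fails if it takes over 42 s, if anything falls off the work surface, if the arm or the gripper's body presses on something with over 40 N, if the wrist force passes 120 N, or if a joint passes its speed limit or range.

## Robot

A 6-joint arm with a two-finger parallel gripper is mounted at the origin on the work surface. World frame = base frame: x ahead of the robot, y to its left, z up, the work surface at z = 0. Lengths are in m, angles in rad, forces in N, time in s.
With the tool pointing down it reaches from about 0.3 to 0.85 m from the base axis. Payload 5.4 kg.
Tool frame: the origin (TCP) lies at the very end of the fingers, on their centre line; the grasp point (between the pads) lies 19 mm behind it; x points along the fingers, y is the direction in which the jaws open and shut, and the axes are right-handed (so a half turn about x gives the same grasp; the last joint's range is limited). The gripper opens to 85 mm and grips with 20 to 120 N. Pads are 22 mm wide; open, the fingers measure 114 mm over their backs; the gripper's body (76 mm by 85 mm) begins 54 mm behind the grasp point. The pads swing forward as they close: fully open they stand 13 mm farther back than shut.
Start: joints at [-1.328, 0.158, 1.597, -0, 1.386, -0.21], TCP at [0.252, -0.517, 0.231] pointing down, gripper open.
Joint ranges: [-2.91, 2.91], [-0.94, 2.29], [0.18, 2.7], [-1.29, 4.43], [0.17, 2.64], [-3, 3]. Speed limits (rad/s): [2.57, 2.57, 3.14, 3.14, 3.14, 3.14].

## Interface

Orientations are given as [roll, pitch, yaw] about the fixed x, y, z axes, in that order (R = Rz(yaw) Ry(pitch) Rx(roll)).
In Python, from workcell import monitor, vision, bot gives the robot as it stands. The module is installed in compiled form; this text tells all that it offers.
- The arm moves only by the shell command python3 -m creep 'ROWS' [OPENING] [FORCE]. ROWS is JSON, a list of rows, each a list of 6 numbers: the shift along the tool's x, y, z in mm, then the turn, a rotation vector about the tool's x, y, z in rad. A call has 1 to 12 rows; each row is the pose to reach, as a shift and turn from the pose commanded when the call began, along the tool's axes at that moment; what a row does not reach only later rows make up. A row lasts 1/12 s, in which the tool goes at most 41.7 mm and 7.16 degrees, less where a joint would pass 70% of its speed; a pose out of reach is approached as far as the arm can. A call with a gripper value outside its range is refused whole. OPENING is the gripper command: -1 is fully open, 1 is shut, values between are in proportion, set as the call begins (- or left out, the last holds). The fingers move at their own pace and stop on an object; FORCE is the grip in N (left out, the last holds). Time passes only in rows, so rows that repeat a pose let the fingers close. It gives the time, the measured TCP pose, the force and the opening at its end, in the units of the state.
- monitor.get_state(): the state, without advancing time (a new reading comes with each control period).
- vision.camera(name): name is "scene" or "side" or "wrist"; returns the picture (480x640x3 uint8, red, green, blue); there is no depth.
- vision.camera_info(name): a dict with "fx", "fy", "cx", "cy" (pixels), "origin" and "orientation" of the camera in the world. Camera axes: x right, y up, looking along -z (the intrinsics and any distortion apply to the point x, -y, -z); pixel columns grow to the right and rows downward; lengths in m; the calibration is good to about 2 mm. The wrist camera is an equidistant fisheye: a pixel r from the principal point sees the ray r / f radians off the axis. A picture is of the moment at which its call begins: read the wrist's pose just before it. camera_info takes no time and is no camera call; for the wrist camera it gives the pose at the moment of the call.
- bot.finish_job(): hands the job in, once; it reports no verdict.
The state is a dict: "time_s": time; "q": joint angles; "dq": joint speeds; "joint_efforts": joint torques, N m; "eef_pos": TCP position; "tcp_rot": TCP orientation; "force": force on the tool from outside, world axes, zero at the start; "torque": the same for the moment, N m; "width": finger opening in m.
Only numpy, scipy, OpenCV 4.12 (cv2) and the standard library are available. Lean on these libraries where they do the work, as an engineer would, in place of code of your own. Each camera call takes 0.05 s, during which the arm holds its last target.

## Working session

There is one attempt and no reset: what is moved stays moved. The work goes in short steps, Python scripts to look and compute and a shell command to move; the robot and the scene stay as the last step left them, time stands still between calls to the robot, and variables do not carry over. Pictures are saved under pics/ and viewed, and the job is handed in when it is done.

```bash
mkdir -p pics; python3 - <<'E'
from workcell import monitor, vision, bot
import cv2
print(monitor.get_state())
for n in("scene","side","wrist"):
    print(n,vision.camera_info(n))
    cv2.imwrite(f"pics/{n}0.png",vision.camera(n)[:,:,::-1])
E
```

```text
{'time_s': 0.0, 'q': array([-1.32811242e+00,  1.59033969e-01,  1.59824083e+00,  9.43222065e-07,
        1.38620049e+00, -2.10131002e-01]), 'dq': array([-0.00033866,  0.00031481,  0.00174392, -0.001072  ,  0.00016396,
       -0.00024107]), 'joint_efforts': array([-5.13703599e-04, -3.96002698e+01, -3.31428874e+01, -2.91616507e-04,
        8.53641221e-03,  2.03881865e-05]), 'eef_pos': array([ 0.25137893, -0.51647042,  0.23032107]), 'tcp_rot': array([-1.78141965,  1.56891369,  1.81298774]), 'force': array([-0.29427874, -0.21380481,  0.19566382]), 'torque': array([-0.02720024,  0.00256566,  0.007031  ]), 'width': 0.08540236185371894}
scene {'fx': 459.71848519563736, 'fy': 459.71848519563736, 'cx': 313.50359263738153, 'cy': 239.65128527901575, 'origin': array([1.02438461, 0.2825398 , 0.74224525]), 'orientation': array([0.6926957 , 0.01445775, 1.98120625])}
side {'fx': 600.4418513101843, 'fy': 600.4418513101843, 'cx': 316.91621394430183, 'cy': 237.24646171188044, 'origin': array([-0.17945257,  0.74458455,  0.66948094]), 'orientation': array([ 0.99761856,  0.01163641, -2.38458499])}
wrist {'fx': 371.64829954431775, 'fy': 371.64829954431775, 'cx': 315.82176504964394, 'cy': 237.87182654356081, 'origin': array([ 0.32642683, -0.48025182,  0.37223741]), 'orientation': array([-3.26228366e-01,  1.09646664e-03, -1.11753505e+00])}
```

View pics/scene0.png

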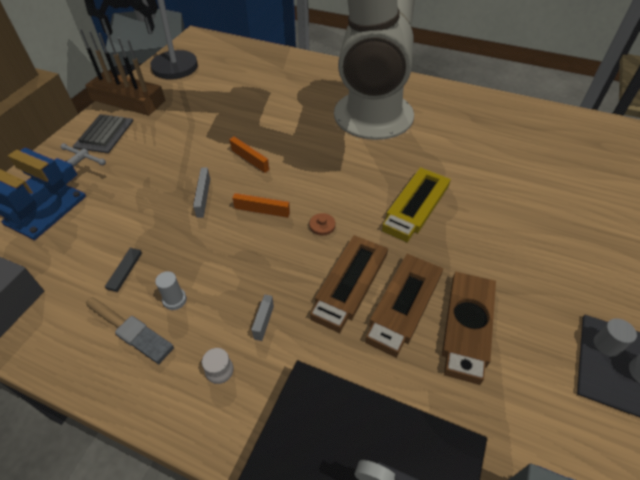

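View pics/side0.png

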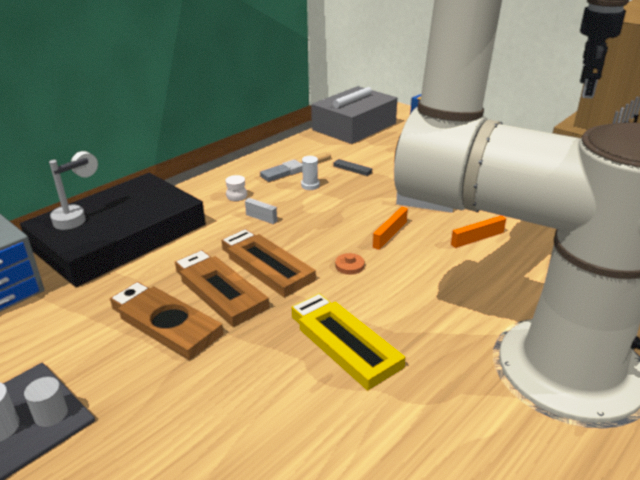

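View pics/wrist0.png

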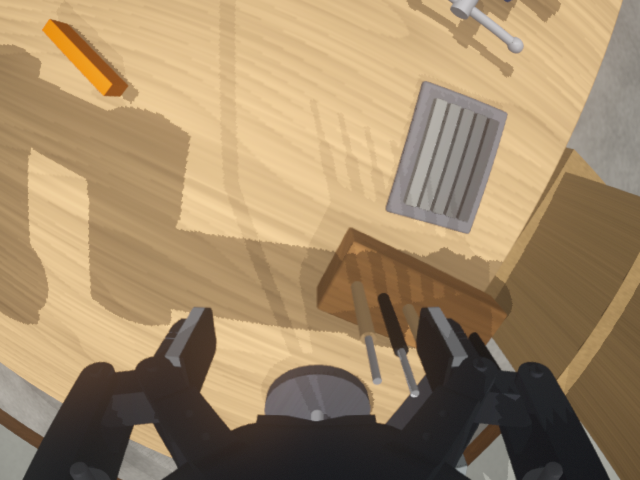

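The scene picture shows grey bars at (202,191) and (262,316), core insert at (170,289), and three brown blocks at (350,281), (405,303) and (470,325). The long slot is probably the first. I'll zoom in and measure.

```bash
cat > h.py <<'E'
import numpy as np
from scipy.spatial.transform import Rotation as R
def ray(ci,u,v,fish=False):
    d=np.array([(u-ci['cx'])/ci['fx'],(v-ci['cy'])/ci['fy']])
    if fish:
        r=np.hypot(*d); s=np.sin(r)/max(r,1e-9); p=np.array([d[0]*s,-d[1]*s,-np.cos(r)])
    else: p=np.array([d[0],-d[1],-1.])
    return np.array(ci['origin']),R.from_euler('xyz',ci['orientation']).apply(p)
def onz(ci,u,v,z,fish=False):
    o,d=ray(ci,u,v,fish); return o+d*(z-o[2])/d[2]
def proj(ci,P,fish=False):
    p=R.from_euler('xyz',ci['orientation']).inv().apply(np.array(P)-ci['origin'])
    x,y,z=p[0],-p[1],-p[2]
    if fish:
        r=np.hypot(x,y); t=np.arctan2(r,z); x,y=x/r*t,y/r*t
    else: x,y=x/z,y/z
    return np.array([ci['cx']+ci['fx']*x,ci['cy']+ci['fy']*y])
E
python3 - <<'E'
import cv2,numpy as np
a=cv2.imread('pics/scene0.png')
def c(x,y,w,h,s): return cv2.resize(a[y:y+h,x:x+w],(w*s,h*s),interpolation=cv2.INTER_CUBIC)
cv2.imwrite('pics/c1.png',np.hstack([c(160,150,80,80,5),c(230,280,80,80,5)]))
cv2.imwrite('pics/c2.png',c(300,225,100,110,5))
cv2.imwrite('pics/c3.png',c(300,220,200,170,4))
E
```

```text
(no output)
```

View pics/c1.png

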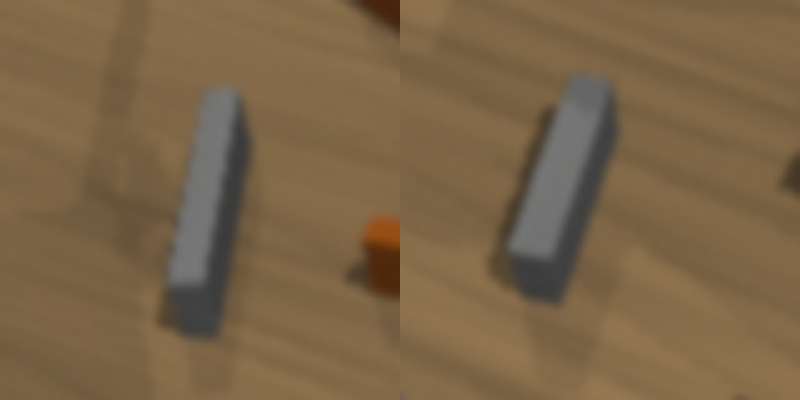

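View pics/c3.png

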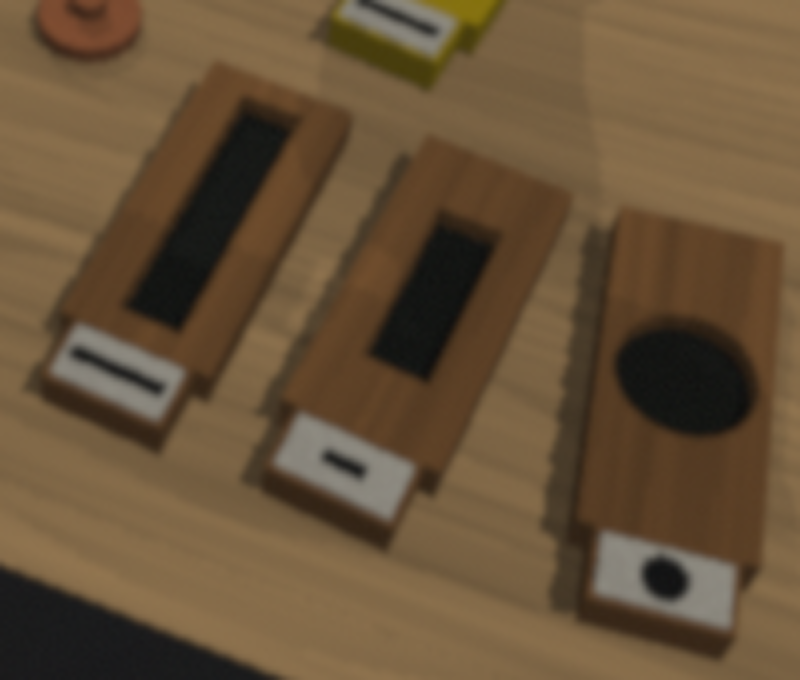

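```bash
python3 - <<'E'
from workcell import vision
from h import *
ci=vision.camera_info('scene')
for n,z,c in [('A',.036,[(201,167.6),(208,167.8),(194,206.6),(201.2,206.4)]),('B',.036,[(264,295),(271.6,295.4),(251.6,330),(260,331.2)]),('slot',.024,[(361.3,244.3),(375,250.5),(332,296.7),(345,302.5)])]:
    P=np.array([onz(ci,*p,z) for p in c]);a=(P[0]+P[1])/2;b=(P[2]+P[3])/2
    print(n,P[:,:2].round(3).tolist(),P.mean(0).round(4),'L',np.linalg.norm(b-a).round(4),'w',np.linalg.norm(P[0]-P[1]).round(4),np.linalg.norm(P[2]-P[3]).round(4),'yaw',np.arctan2(*(b-a)[1::-1]).round(3))
print(onz(ci,172,303,0))
E
```

```text
A [[0.394, -0.286], [0.388, -0.271], [0.506, -0.232], [0.499, -0.218]] [ 0.4467 -0.252   0.036 ] L 0.1238 w 0.0164 0.0154 yaw 0.443
B [[0.646, 0.009], [0.641, 0.022], [0.718, 0.022], [0.714, 0.036]] [0.6796 0.022  0.036 ] L 0.0735 w 0.0139 0.0148 yaw 0.19
slot [[0.456, 0.129], [0.46, 0.159], [0.594, 0.121], [0.596, 0.147]] [0.5264 0.139  0.024 ] L 0.1373 w 0.0307 0.0266 yaw -0.07
[ 0.71059723 -0.15782888  0.        ]
```

The bar at (202,191) measures 124 mm, so it is the long one, centred at about (0.447, -0.252). The slot comes out at 137 mm by 27–31 mm, which roughly matches the 141 x 32 given. Next I'll work out the move to hover over the bar.

```bash
cat >> h.py <<'E'
def plan(pos,yaw,cur_pos,cur_rot,jaw=True):
    """yaw = direction of the bar axis (tool z along it, mod pi)"""
    Rc=R.from_euler('xyz',cur_rot); best=None
    for k in(0,np.pi):
        z=np.array([np.cos(yaw+k),np.sin(yaw+k),0]);x=np.array([0,0,-1.]);y=np.cross(z,x)
        Rt=R.from_matrix(np.column_stack([x,y,z])); rv=(Rc.inv()*Rt).as_rotvec()
        if best is None or np.linalg.norm(rv)<np.linalg.norm(best): best=rv
        print('option',rv.round(4))
    print('shift mm',(Rc.inv().apply(np.array(pos)-cur_pos)*1000).round(1),'turn',best.round(4))
E
python3 - <<'E'
from workcell import monitor
from h import *
s=monitor.get_state();print(R.from_euler('xyz',s['tcp_rot']).as_matrix().round(4))
plan([.447,-.252,.2],.443,s['eef_pos'],s['tcp_rot'])
E
```

```text
[[-3.000e-04  4.375e-01 -8.992e-01]
 [ 1.400e-03 -8.992e-01 -4.375e-01]
 [-1.000e+00 -1.400e-03 -4.000e-04]]
option [-3.1318e+00 -2.2000e-03 -5.0000e-04]
option [ 0.0098 -0.0003  0.0014]
shift mm [  30.9 -152.3 -291.6] turn [ 0.0098 -0.0003  0.0014]
```

```bash
python3 -m creep '[[31,-152,-292,0.01,0,0.001],[31,-152,-292,0.01,0,0.001],[31,-152,-292,0.01,0,0.001],[31,-152,-292,0.01,0,0.001],[31,-152,-292,0.01,0,0.001],[31,-152,-292,0.01,0,0.001],[31,-152,-292,0.01,0,0.001],[31,-152,-292,0.01,0,0.001],[31,-152,-292,0.01,0,0.001],[31,-152,-292,0.01,0,0.001],[31,-152,-292,0.01,0,0.001],[31,-152,-292,0.01,0,0.001]]' -1 40
python3 - <<'E'
from workcell import monitor,vision
import cv2,pickle
s=monitor.get_state();ci=vision.camera_info('wrist')
cv2.imwrite('pics/wrist1.png',vision.camera('wrist')[:,:,::-1])
pickle.dump((s,ci),open('w1.pkl','wb'));print(s['eef_pos'],s['tcp_rot'],s['q'],abs(s['dq']).max(),ci)
E
```

```text
time_s: 1.15
eef_pos: [0.4471, -0.2537, 0.2004]
tcp_rot: [1.345, 1.569, -1.356]
force: [-0.4, -0.5, 0.2]
width: 0.0851
[ 0.4470577  -0.25372367  0.20036526] [ 1.34459292  1.5694525  -1.35572894] [-7.51163342e-01  2.48483553e-02  1.80241913e+00 -7.89894357e-04
  1.31321961e+00  3.78562986e-01] 0.013018405964420268 {'fx': 371.64829954431775, 'fy': 371.64829954431775, 'cx': 315.82176504964394, 'cy': 237.87182654356081, 'origin': array([ 0.52238989, -0.21787416,  0.34214625]), 'orientation': array([-0.32688659, -0.00188331, -1.12904063])}
```

View pics/wrist1.png

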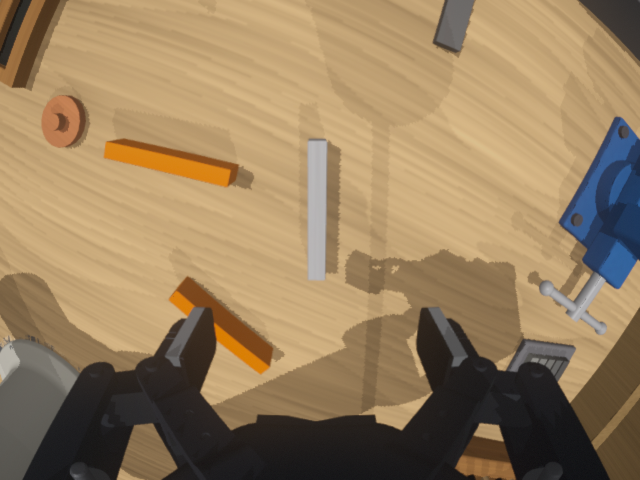

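The wrist view shows the grey bar's top face from (317,140) to (317,279), with an orange bar near (220,325). I'll measure both.

```bash
python3 - <<'E'
import cv2,pickle
from h import *
s,ci=pickle.load(open('w1.pkl','rb'))
im=cv2.imread('pics/wrist1.png');hsv=cv2.cvtColor(im,cv2.COLOR_BGR2HSV)
m=cv2.inRange(hsv,(0,0,120),(180,50,255));m[:,:290]=0;m[:,345:]=0;m[:120]=0;m[300:]=0
n,l,st,ce=cv2.connectedComponentsWithStats(m);k=1+st[1:,4].argmax();print(st[k])
box=cv2.boxPoints(cv2.minAreaRect(cv2.findContours((l==k).astype('uint8'),0,2)[0][0]));print(box)
P=np.array([onz(ci,*p,.036,True) for p in box]);print(P.round(4))
e=[np.linalg.norm(P[i]-P[(i+1)%4]) for i in range(4)];print('edges',np.round(e,4))
i=int(np.argmax(e));d=P[(i+1)%4]-P[i];c=P.mean(0);yaw=np.arctan2(d[1],d[0])%np.pi;print('c',c.round(4),'yaw',yaw)
plan([c[0],c[1],.2],yaw,s['eef_pos'],s['tcp_rot'])
u=np.array([np.cos(yaw),np.sin(yaw)]);w=np.array([-u[1],u[0]])
for q in [(236,183),(238,165),(190,278),(271,352),(268,372),(172,297)]:
    r=onz(ci,*q,.036,True)[:2]-c[:2];print(q,'along',(r@u).round(3),'across',(r@w).round(3))
E
```

```text
[ 307  139   20  141 2618]
[[306.99997 138.99998]
 [325.99997 138.99998]
 [325.99997 278.99994]
 [306.99997 278.99994]]
[[ 0.5027 -0.2199  0.036 ]
 [ 0.5093 -0.2339  0.036 ]
 [ 0.3971 -0.288   0.036 ]
 [ 0.3897 -0.2724  0.036 ]]
edges [0.0155 0.1246 0.0172 0.1246]
c [ 0.4497 -0.2535  0.036 ] yaw 0.4492747374153967
option [ 3.1336e+00 -2.0000e-03 -5.0000e-04]
option [-0.008   0.0003 -0.0013]
shift mm [ 0.4  1.  -2.5] turn [-0.008   0.0003 -0.0013]
(236, 183) along 0.027 across 0.068
(238, 165) along 0.042 across 0.065
(190, 278) along -0.062 across 0.12
(271, 352) along -0.144 across 0.047
(268, 372) along -0.171 across 0.052
(172, 297) along -0.083 across 0.142
```

```bash
python3 -m creep '[[0,1,-2.5,-0.008,0,-0.001],[35,1,-2.5,-0.008,0,-0.001],[70,1,-2.5,-0.008,0,-0.001],[105,1,-2.5,-0.008,0,-0.001],[135,1,-2.5,-0.008,0,-0.001],[155,1,-2.5,-0.008,0,-0.001],[155,1,-2.5,-0.008,0,-0.001],[155,1,-2.5,-0.008,0,-0.001]]' 0 40
python3 - <<'E'
from workcell import monitor,vision
import cv2,pickle
from h import *
s=monitor.get_state();ci=vision.camera_info('wrist')
cv2.imwrite('pics/wrist2.png',vision.camera('wrist')[:,:,::-1])
plan([.4497,-.2535,.013],.4493,s['eef_pos'],s['tcp_rot'])
E
```

```text
time_s: 1.87
eef_pos: [0.4496, -0.2528, 0.0448]
tcp_rot: [-1.21, 1.569, 2.382]
force: [-0.1, -0.4, 0.8]
width: 0.0428
option [-3.1411e+00 -3.2000e-03  1.2000e-03]
option [0.0005 0.0008 0.0021]
shift mm [31.8  0.8  0.2] turn [0.0005 0.0008 0.0021]
```

View pics/wrist2.png

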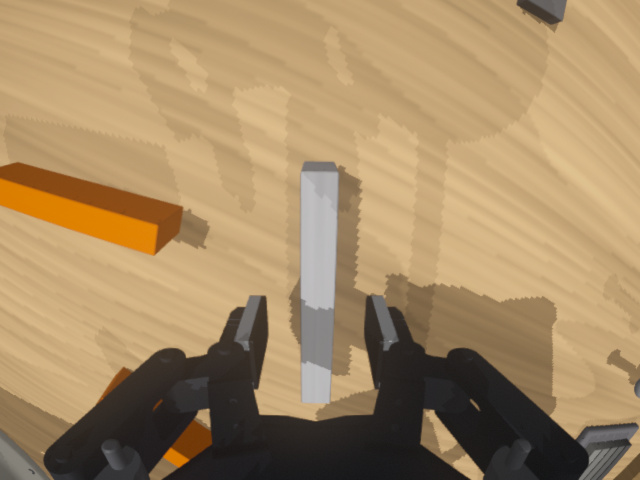

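The bar is centred between the pads at about (317,290), with clearance all round. Next: descend, then close.

```bash
python3 -m creep '[[16,0.8,0,0,0,0.002],[28,0.8,0,0,0,0.002],[32,0.8,0,0,0,0.002],[32,0.8,0,0,0,0.002],[32,0.8,0,0,0,0.002]]' 0 60
python3 -m creep '[[0,0,0,0,0,0],[0,0,0,0,0,0],[0,0,0,0,0,0],[0,0,0,0,0,0],[0,0,0,0,0,0],[0,0,0,0,0,0],[0,0,0,0,0,0],[0,0,0,0,0,0]]' 1 60
python3 - <<'E'
from workcell import vision
import cv2
cv2.imwrite('pics/wrist3.png',vision.camera('wrist')[:,:,::-1])
E
```

```text
time_s: 2.33
eef_pos: [0.451, -0.2536, 0.0139]
tcp_rot: [1.67, 1.568, -1.021]
force: [0.9, -0.1, -0.3]
width: 0.0425
time_s: 3.0
eef_pos: [0.4512, -0.2537, 0.0142]
tcp_rot: [1.731, 1.568, -0.96]
force: [-1.2, 1.7, 6.2]
width: 0.015
```

View pics/wrist3.png

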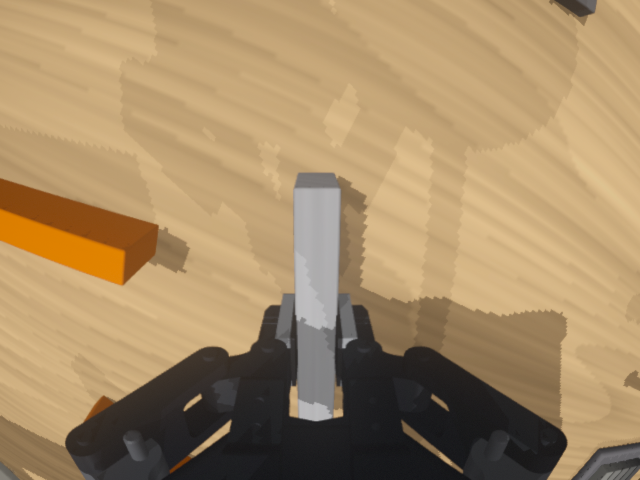

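```bash
python3 -m creep '[[-10,0,0,0,0,0],[-35,0,0,0,0,0],[-70,0,0,0,0,0],[-105,0,0,0,0,0],[-130,0,0,0,0,0],[-140,0,0,0,0,0],[-140,0,0,0,0,0]]' 1 60
python3 - <<'E'
from workcell import monitor,vision
import cv2
from h import *
s=monitor.get_state()
cv2.imwrite('pics/wrist4.png',vision.camera('wrist')[:,:,::-1])
plan([.52,.08,.155],-.07,s['eef_pos'],s['tcp_rot'])
print(s['q'])
E
```

```text
time_s: 3.63
eef_pos: [0.4517, -0.2541, 0.1558]
tcp_rot: [1.833, 1.564, -0.858]
force: [-0.1, -0.3, -5.3]
width: 0.0149
option [-2.6207  0.0081 -0.0047]
option [ 0.5209 -0.0035 -0.0061]
shift mm [  -0.6 -270.9 -207. ] turn [ 0.5209 -0.0035 -0.0061]
[-7.45345042e-01  7.84101276e-02  1.83923458e+00 -8.26200178e-04
  1.21707628e+00  3.74833331e-01]
```

View pics/wrist4.png

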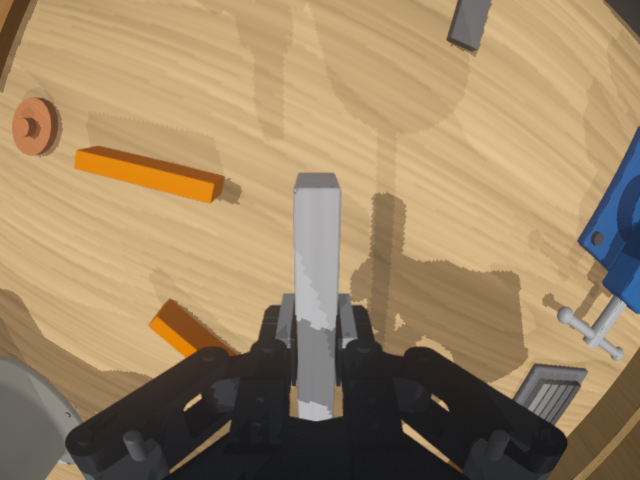

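The bar is held without slipping: it looks the same in the jaws as before the lift, and 5.3 N is its weight. Next I'll hover beside the slot so the wrist camera can see it.

```bash
python3 -m creep '[[0,-30,-22,0.06,0,0],[0,-60,-45,0.12,0,0],[0,-90,-68,0.18,0,0],[0,-120,-91,0.24,0,0],[0,-150,-115,0.3,0,-0.003],[0,-180,-138,0.36,0,-0.003],[0,-210,-160,0.42,-0.003,-0.006],[0,-240,-184,0.47,-0.003,-0.006],[0,-262,-200,0.51,-0.003,-0.006],[0,-271,-207,0.52,-0.003,-0.006],[0,-271,-207,0.52,-0.003,-0.006],[0,-271,-207,0.52,-0.003,-0.006]]' 1 60
python3 - <<'E'
from workcell import monitor,vision
import cv2,pickle
from h import *
s=monitor.get_state();ci=vision.camera_info('wrist')
cv2.imwrite('pics/wrist5.png',vision.camera('wrist')[:,:,::-1])
pickle.dump((s,ci),open('w5.pkl','wb'));print(ci,s['q'])
E
```

```text
time_s: 4.68
eef_pos: [0.5169, 0.0814, 0.1498]
tcp_rot: [-0.3, 1.562, 2.774]
force: [-0.9, -0.6, -4.5]
width: 0.0145
{'fx': 371.64829954431775, 'fy': 371.64829954431775, 'cx': 315.82176504964394, 'cy': 237.87182654356081, 'origin': array([0.60121304, 0.07583208, 0.29091798]), 'orientation': array([-0.33502204,  0.00200883, -1.63766262])} [-0.07649959  0.109664    1.81827026  0.00280096  1.22244274  1.56062554]
```

View pics/wrist5.png

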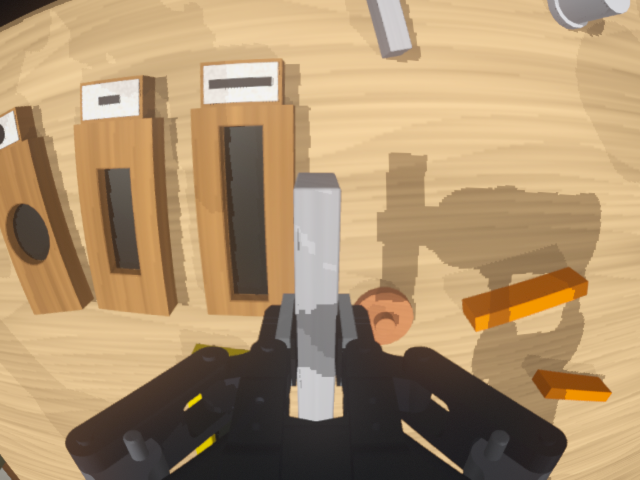

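The slot with the long-bar label is clear at x 220–270, y 125–300. I'll zoom in for the rim corners.

```bash
python3 - <<'E'
import cv2
a=cv2.imread('pics/wrist5.png')[115:310,185:305]
cv2.imwrite('pics/c5.png',cv2.resize(a,None,fx=3,fy=3,interpolation=cv2.INTER_CUBIC))
E
```

```text
(no output)
```

View pics/c5.png

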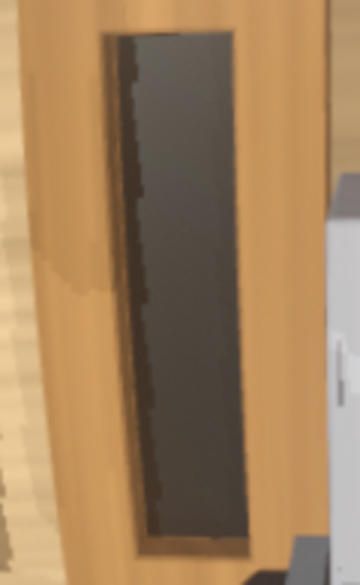

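```bash
python3 - <<'E'
import pickle
from workcell import vision
from h import *
s,ci=pickle.load(open('w5.pkl','rb'))
px=[(102,33),(233,31),(138,556),(249,555)]
P=np.array([onz(ci,185+a/3,115+b/3,.024,True) for a,b in px])
f=(P[0]+P[1])/2;n=(P[2]+P[3])/2;c=P.mean(0);d=f-n;yaw=np.arctan2(d[1],d[0])
print(P.round(4).tolist(),'c',c.round(4),'L',np.linalg.norm(d),'w',np.linalg.norm(P[0]-P[1]),np.linalg.norm(P[2]-P[3]),'yaw',yaw)
sc=vision.camera_info('scene');sd=vision.camera_info('side');print('proj scene',proj(sc,c),'side',proj(sd,c))
# held bar: far top edge
zt=s['eef_pos'][2]+.0218
Rc=R.from_euler('xyz',s['tcp_rot'])
for q in [(294,189),(340,189)]:
    r=onz(ci,*q,zt,True)-s['eef_pos'];print('bar end in tool mm',(Rc.inv().apply(r)*1000).round(1))
plan([c[0],c[1],.15],yaw,s['eef_pos'],s['tcp_rot'])
E
```

```text
[[0.5987, 0.1468, 0.024], [0.5957, 0.1147, 0.024], [0.4583, 0.1567, 0.024], [0.4573, 0.1253, 0.024]] c [0.5275 0.1359 0.024 ] L 0.13982150136888113 w 0.032209338642777544 0.03134026640726095 yaw -0.07358076028936986
proj scene [352.21962661 272.23682826] side [269.9966587  258.48420277]
bar end in tool mm [-22.3  -7.5 -59.7]
bar end in tool mm [-22.3   7.5 -59.7]
option [-3.1353 -0.0042  0.0137]
option [0.0063 0.0088 0.0027]
shift mm [ -0.1 -55.   -6.9] turn [0.0063 0.0088 0.0027]
```

```bash
python3 -m creep '[[0,-20,-4,0.006,0.009,0.003],[0,-40,-8,0.006,0.009,0.003],[0,-56,-8,0.006,0.009,0.003],[20,-56,-8,0.006,0.009,0.003],[40,-56,-8,0.006,0.009,0.003],[55,-56,-8,0.006,0.009,0.003],[60,-56,-8,0.006,0.009,0.003],[60,-56,-8,0.006,0.009,0.003],[60,-56,-8,0.006,0.009,0.003]]' 1 60
python3 - <<'E'
from workcell import monitor,vision
import cv2,pickle
from h import *
s=monitor.get_state();ci=vision.camera_info('wrist')
cv2.imwrite('pics/wrist6.png',vision.camera('wrist')[:,:,::-1])
cv2.imwrite('pics/scene6.png',vision.camera('scene')[200:350,260:460,::-1].repeat(4,0).repeat(4,1))
cv2.imwrite('pics/side6.png',vision.camera('side')[150:330,180:380,::-1].repeat(3,0).repeat(3,1))
pickle.dump((s,ci),open('w6.pkl','wb'))
plan([.529,.137,.0262],-.0736,s['eef_pos'],s['tcp_rot'])
E
```

```text
time_s: 5.48
eef_pos: [0.5306, 0.1358, 0.093]
tcp_rot: [-3.12, 1.566, -0.055]
force: [0.4, -0.1, -3.8]
width: 0.0147
option [3.1388e+00 2.0000e-04 8.3000e-03]
option [-0.0028 -0.0053  0.0001]
shift mm [66.8 -1.1  2. ] turn [-0.0028 -0.0053  0.0001]
```

View pics/wrist6.png

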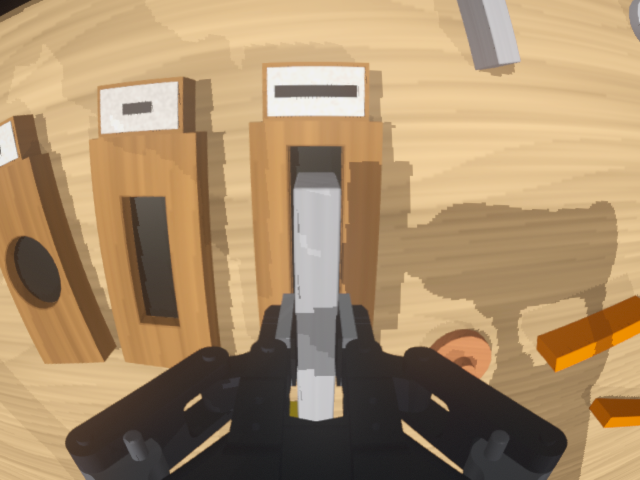

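View pics/scene6.png

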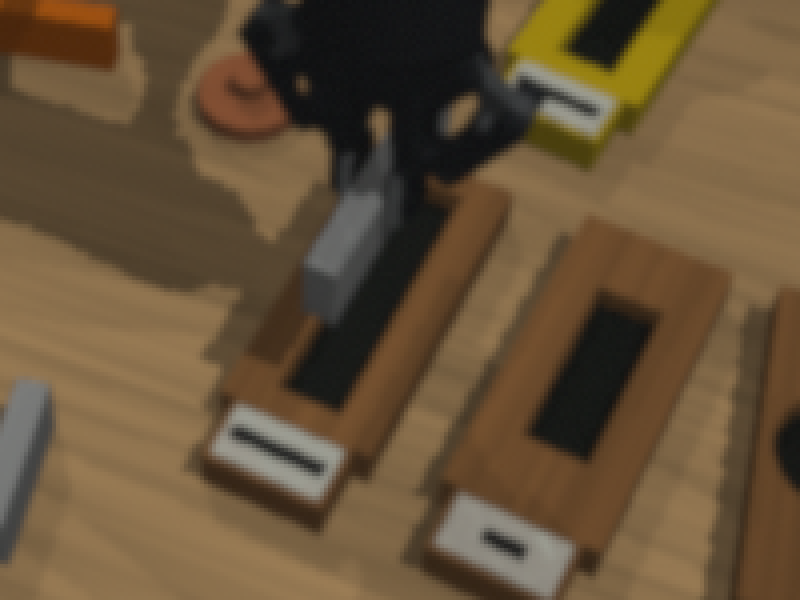

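View pics/side6.png

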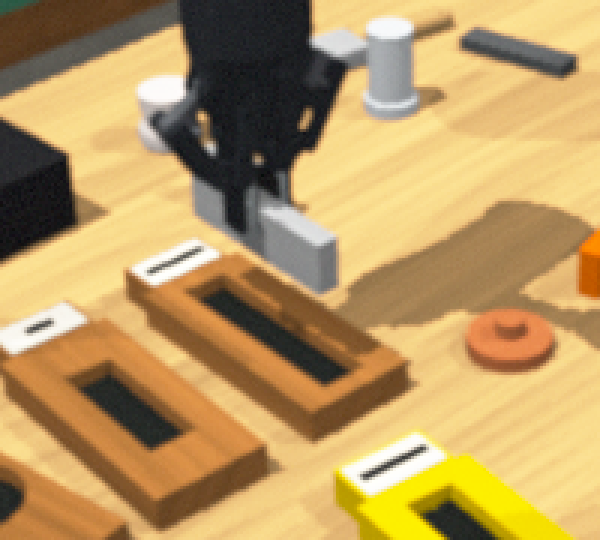

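The bar is over the slot and aligned: in the wrist view the bar's centre is at column 317 and the slot's at 315.5. I'll lower it most of the way.

```bash
python3 -m creep '[[15,-0.5,1,-0.003,-0.005,0],[30,-0.5,1,-0.003,-0.005,0],[40,-0.5,1,-0.003,-0.005,0],[48,-0.5,1,-0.003,-0.005,0],[52,-0.5,1,-0.003,-0.005,0],[52,-0.5,1,-0.003,-0.005,0],[52,-0.5,1,-0.003,-0.005,0]]' 1 60
python3 - <<'E'
from workcell import monitor,vision
import cv2,pickle
from h import *
s=monitor.get_state()
cv2.imwrite('pics/wrist7.png',vision.camera('wrist')[:,:,::-1])
cv2.imwrite('pics/scene7.png',vision.camera('scene')[200:350,260:460,::-1].repeat(4,0).repeat(4,1))
plan([.529,.137,.0262],-.0736,s['eef_pos'],s['tcp_rot'])
E
```

```text
time_s: 6.22
eef_pos: [0.5301, 0.1372, 0.041]
tcp_rot: [-2.859, 1.57, 0.211]
force: [-0.3, -0.3, -4.3]
width: 0.015
option [-3.1401e+00 -4.0000e-04 -1.3000e-03]
option [ 0.0015 -0.0008  0.0002]
shift mm [14.8  0.2  1.1] turn [ 0.0015 -0.0008  0.0002]
```

View pics/wrist7.png

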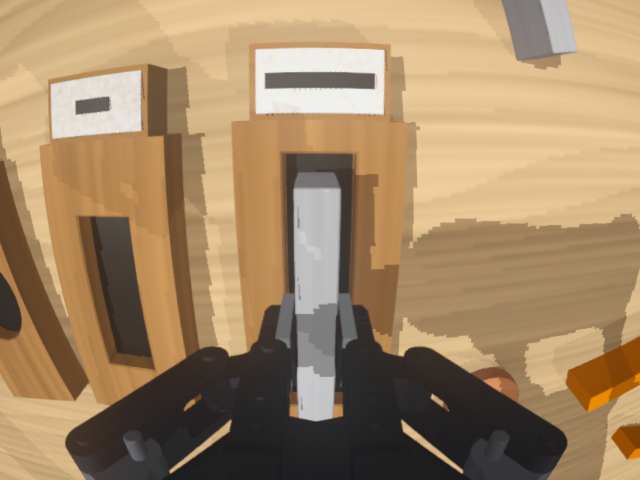

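View pics/scene7.png

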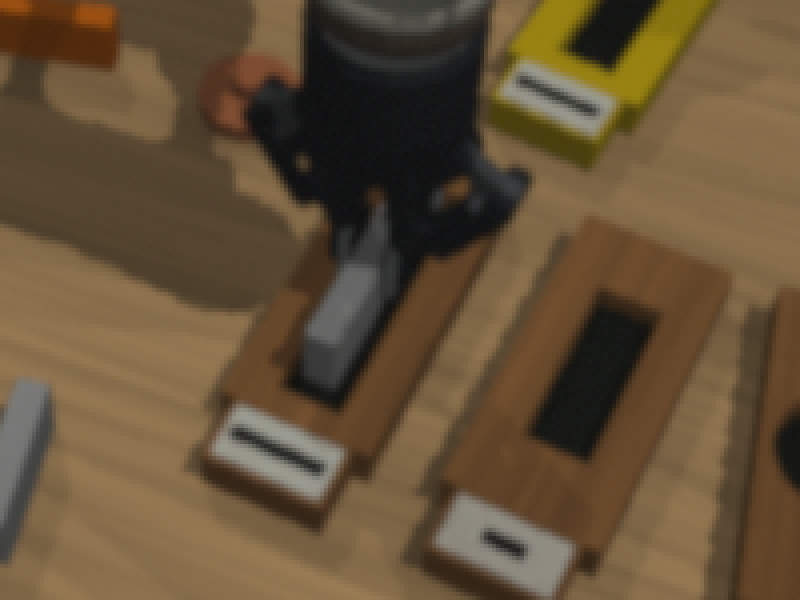

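The bar is centred in the slot: slot columns 284–355, bar 294–340. Now I'll lower it to the floor.

```bash
python3 -m creep '[[4,0.3,1,0,0,0],[8,0.3,1,0,0,0],[11,0.3,1,0,0,0],[13,0.3,1,0,0,0],[14,0.3,1,0,0,0],[14,0.3,1,0,0,0],[14,0.3,1,0,0,0]]' 1 60
```

```text
time_s: 6.9
eef_pos: [0.5289, 0.1369, 0.0269]
tcp_rot: [-2.782, 1.57, 0.288]
force: [-0.2, 0.7, -4.4]
width: 0.0148
```

```bash
python3 -m creep '[[0.5,0,0,0,0,0],[1,0,0,0,0,0],[1,0,0,0,0,0]]' 1 60
python3 -m creep '[[0.5,0,0,0,0,0],[0.5,0,0,0,0,0]]' 1 60
```

```text
time_s: 7.15
eef_pos: [0.5291, 0.1369, 0.0263]
tcp_rot: [-2.884, 1.57, 0.185]
force: [-1.2, 0.0, -2.2]
width: 0.0146
time_s: 7.32
eef_pos: [0.5291, 0.1369, 0.0262]
tcp_rot: [-2.909, 1.57, 0.161]
force: [-3.4, -0.4, 4.4]
width: 0.0147
```

Contact came at TCP z = 0.0262, as predicted, and the force went from -4.4 to +4.4 N. I'll release a little and look.

```bash
python3 -m creep '[[0,0,0,0,0,0],[0,0,0,0,0,0],[0,0,0,0,0,0],[0,0,0,0,0,0],[0,0,0,0,0,0]]' 0.1 20
python3 - <<'E'
from workcell import vision
import cv2
cv2.imwrite('pics/wrist8.png',vision.camera('wrist')[:,:,::-1])
E
```

```text
time_s: 7.73
eef_pos: [0.529, 0.1369, 0.0255]
tcp_rot: [-2.838, 1.57, 0.231]
force: [0.7, 0.5, -0.7]
width: 0.0385
```

View pics/wrist8.png

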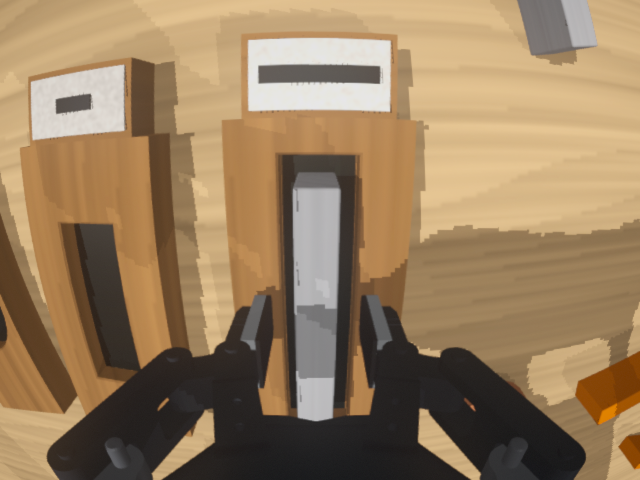

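The jaws are clear of the bar at both sides, and it stands upright in the slot. I'll retreat straight up.

```bash
python3 -m creep '[[-8,0,0,0,0,0],[-25,0,0,0,0,0],[-60,0,0,0,0,0],[-100,0,0,0,0,0],[-130,0,0,0,0,0],[-160,0,0,0,0,0],[-160,0,0,0,0,0],[-160,0,30,0,0,0],[-160,0,70,0,0,0],[-160,0,70,0,0,0],[-160,0,70,0,0,0]]'
python3 - <<'E'
from workcell import monitor,vision
import cv2,pickle
s=monitor.get_state();ci=vision.camera_info('wrist')
cv2.imwrite('pics/wrist9.png',vision.camera('wrist')[:,:,::-1])
pickle.dump((s,ci),open('w9.pkl','wb'))
cv2.imwrite('pics/scene9.png',vision.camera('scene')[:,:,::-1])
cv2.imwrite('pics/side9.png',vision.camera('side')[150:330,180:380,::-1].repeat(3,0).repeat(3,1))
E
```

```text
time_s: 8.7
eef_pos: [0.4566, 0.1422, 0.1845]
tcp_rot: [-0.063, 1.57, 3.007]
force: [0.5, 0.3, 0.4]
width: 0.0384
```

View pics/wrist9.png

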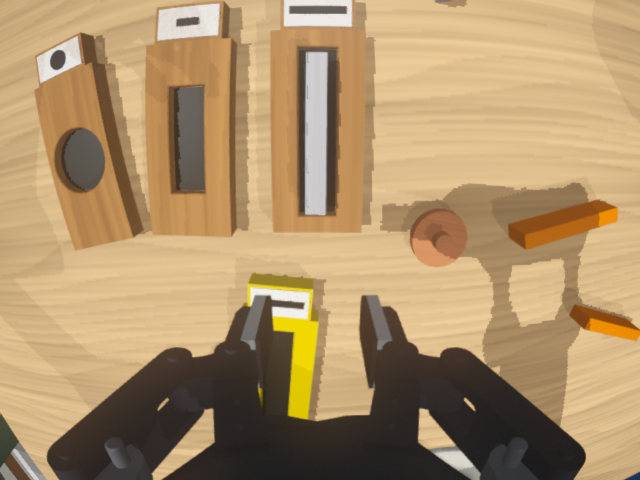

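View pics/scene9.png

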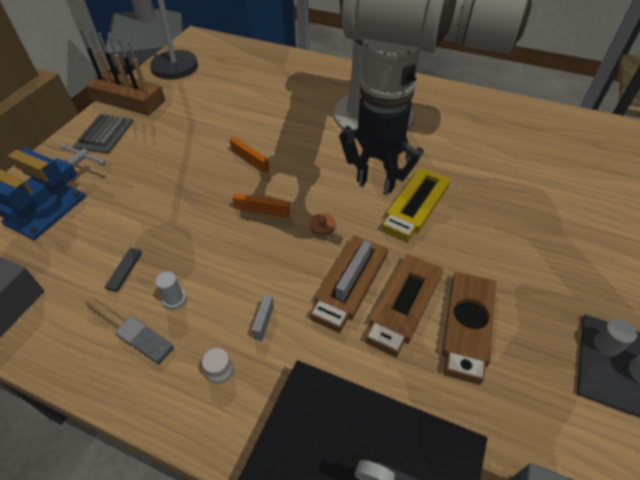

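View pics/side9.png

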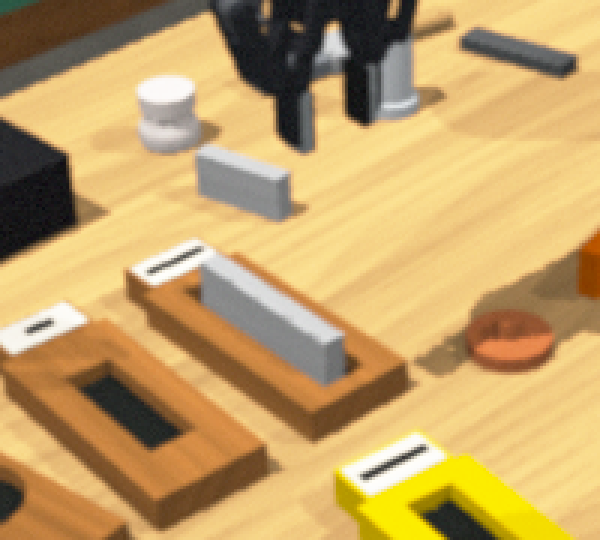

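All three views show the bar upright in the long slot, and the core insert still at (170,289). One numeric check first, then I'll hand in.

```bash
python3 - <<'E'
import pickle
from h import *
s,ci=pickle.load(open('w9.pkl','rb'))
def m(px,z):
    P=np.array([onz(ci,*p,z,True) for p in px]);d=P[0]+P[1]-P[2]-P[3]
    return P.mean(0).round(4),'L',(np.linalg.norm(d)/2).round(4),'w',np.linalg.norm(P[0]-P[1]).round(4),'yaw',np.arctan2(d[1],d[0]).round(3)
print('bar',m([(305,51),(328,51),(304,214),(327,214)],.048))
print('slot',m([(299,47),(338,47),(299,216),(336,216)],.024))
from workcell import bot
print(bot.finish_job())
E
```

```text
bar (array([0.5271, 0.1373, 0.048 ]), 'L', np.float64(0.1243), 'w', np.float64(0.0168), 'yaw', np.float64(-0.077))
slot (array([0.5267, 0.1356, 0.024 ]), 'L', np.float64(0.1402), 'w', np.float64(0.0309), 'yaw', np.float64(-0.076))
the job is handed in; nothing more can be done
None
```

I put the long parallel bar away in the brown block with the long-bar label. I lowered it onto the slot floor, let go of it, backed the arm away and handed the job in after about 9 s. `finish_job` reported no verdict, so what follows is my own last checks.

- **Centring and angle:** the bar's centre was about 2 mm from the slot's centre, and its angle was within about 0.001 rad of the slot's.
- **Height:** contact came at tool height 0.0262 m, the height expected if the bar's underside was on the 12 mm floor. The bar's top face, measured on the plane where a seated bar's top should be, came out 124 x 17 mm against the true 125 x 16 mm.
- **Upright, and core insert:** the side, scene and wrist pictures showed the bar standing upright. In the scene picture the core insert was at the same pixels as at the start; I judged both by eye.
- **Disagreement:** the scene and wrist cameras differed by about 3 mm across the slot. I aimed between them, well inside the 8 mm of room on each side.

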